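# Raise the talkback cover and hold the talkback lever over

### The arm

A 6-joint arm with a two-finger parallel gripper is mounted at the origin on the work surface. World frame = base frame: x ahead of the robot, y to its left, z up, the work surface at z = 0. Lengths are in m, angles in rad, forces in N, time in s.
With the tool pointing down it reaches from about 0.325 to 0.9 m from the base axis. Payload 3.5 kg.
Tool frame: the origin (TCP) lies between the finger pads; the fingertips stand arm.tip_extent ahead of it and the grasp point (between the pads) is the TCP (arm.tip_extent is the distance from the TCP to the fingertips, in m); y points along the fingers, x is the direction in which the jaws open and shut, and the axes are right-handed (so a half turn about y gives the same grasp; the last joint's range is limited). The gripper opens to 85 mm and grips with 20 to 120 N. Pads are 22 mm wide; open, the fingers measure 114 mm over their backs; the gripper's body (76 mm by 85 mm) begins 54 mm behind the grasp point. The pads swing forward as they close: fully open they stand 13 mm farther back than shut.
Start: joints at [1.092, 0.276, -0.026, 1.268, 0, 1.467], TCP at [0.229, 0.581, 0.25] pointing down, gripper open.
Joint ranges: [-3.12, 3.12], [-0.85, 1.88], [-1.08, 1.24], [-1.95, 2.15], [-1.57, 1.53], [-3.14, 3.14]. Speed limits (rad/s): [2.57, 2.57, 3.14, 3.14, 3.14, 3.14].

### API

Orientations are given as a 3x3 rotation matrix whose columns are the frame's x, y, z axes.
In Python, from bench import arm gives the robot as it stands.
- The arm moves only by the shell command python3 -m creep 'ROWS' [FORCE]. ROWS is a JSON object of lists of equal length, an entry for each row: "rot": the turn, a rotation vector about the tool's x, y, z in units of 10 degrees (1.0 is 10 degrees), a list of three; "offset": the shift along the tool's x, y, z in units of 50 mm (1.0 is 50 mm), a list of three; "grip": the finger opening in mm, from 0 to 85.4. In form: {"rot": [[wx, wy, wz], ...], "offset": [[tx, ty, tz], ...], "grip": [grip, ...]}. A call has 1 to 8 rows; each row shifts and turns the commanded pose from where the row before left it, along the tool's axes as they then stand; what a row does not reach is not made up. A row lasts 1/8 s, in which the tool goes at most 62.5 mm and 10.7 degrees, less where a joint would pass 70% of its speed; a pose out of reach is approached as far as the arm can. A call is refused whole if a number of a shift passes 1 or a number of a turn 1, either way. A call with a gripper value outside its range is refused whole. The fingers move at their own pace and stop on an object; FORCE is the grip in N (left out, the last holds). Time passes only in rows, so rows that do not move let the fingers close. It gives the time, the measured TCP pose, the force and the opening at its end, in the units of the state.
- arm.observe(): the state, without advancing time (a new reading comes with each control period).
- arm.camera(name): name is "scene" or "top"; returns a dict with "color" (384x512x3 uint8, red, green, blue), "intrinsics" (3x3 intrinsics, pixels), "k1" (the pictures are not rectified: a ray, as slopes to the right and down, at radius r is drawn at 1 + k1 r^2 times it, then the intrinsics apply), "R" (3x3) and "t" (3): a world point X has camera coordinates R X + t. Camera axes: x right, y down, z forward; pixel columns grow to the right and rows downward; lengths in m; the calibration is good to about 2 mm. A picture is of the moment at which its call begins. There is no depth.
- arm.hand_in(): hands the job in, once; it reports no verdict.
The state is a dict: "clock": time; "q": joint angles; "joint_vel": joint speeds; "tau": joint torques, N m; "position": TCP position; "orientation": TCP orientation; "wrist_force": force on the tool from outside, world axes, zero at the start; "wrist_torque": the same for the moment, N m; "gripper_width": finger opening in m.
Only numpy, scipy, OpenCV 4.12 (cv2) and the standard library are available. Lean on these libraries where they do the work, as an engineer would, in place of code of your own. Each camera call takes 0.05 s, during which the arm holds its last target. There are 200 camera calls.

### The job

In the podcast studio, fold up the clear cover of the talkback station by its hinge until it stands upright, and leave it standing there. Then push the sprung talkback lever inside the station all the way over against its spring to its stop and keep it there: the program finishes while the robot is still holding the lever at the stop (it springs back if let go). Leave the other things on the table where they are.

Things in the scene. Friction and masses are not known exactly. Their poses are not given: they have to be found in the camera images.
- station: Talkback station: dark open-topped metal case fixed to the table, 150 mm (its x) by 240 mm (its y) by 85 mm high, walls 6 mm, inner floor 13 mm above the table. Origin: centre of its underside. x points from its front (sockets, nearest the robot) to the far side where the cover is hinged; y left; z up. Inside are only the lever, its bracket and a stop block.
- cover (a joint): Angle of the clear cover, rad: 0 = closed flat on the case, 1.57 = upright on the far side, 2.1 = its limit, leaning back. Starts between 0 and 0.45. The hinge is stiff: the cover stays where it is left; moving it takes up to about 6 N at the handle.
- cover_hinge_mid (a point): Middle of the cover's hinge line, at x 75, y 0, z 85 mm in the station's frame; the line runs along the station's y. The cover is a clear plate with dark edges, 150 mm from hinge to free edge, 240 mm wide, 6 mm thick, its underside level with the hinge line.
- cover_handle (a point): Centre of the cover's handle: round aluminium bar 12 mm thick, 120 mm long, parallel to the hinge, on end posts on the outer face. Closed, it is 135 mm from the hinge line towards the front, 42 mm above it (30 mm gap under it). It can turn between finger pads. Upright, it is on the far side, 42 mm beyond and 135 mm above the hinge; opening fingers wide there pushes the cover.
- lever_pivot (a point): Pivot of the lever, at x -15, y 15, z 27 mm in the station's frame, between two thin upright bracket cheeks (36 mm in y, 42 mm high, outer faces 19 mm either side of x = -15). A rubber stop block (34 by 12 mm, top at 54 mm) stands at x -15, y 40. Along x = -15 the case is empty from its inner wall at y -114 to the lever's bar.
- lever (a joint): Angle of the talkback lever, rad: 0 = at rest, leaning 0.6 from vertical to the station's -y (right); 1.1 = at its stop, leaning 0.5 past vertical to +y (left). It turns about the station's x direction through the pivot. A spring always drives it back to 0: pushing at its bar takes about 2.5 N at the start and 7 N at the stop, square to the arm; let the push follow the arc of the bar, as a finger rubbing up or down it adds friction.
- lever_bar (a point): Centre of the lever's bar: round black cross-bar 18 mm thick, 44 mm long (along the station's x) at the end of the steel lever arm, 55 mm from the pivot. In the station's frame x -15, y -16, z 72 mm at rest; x -15, y 41, z 75 mm at the stop; highest (82 mm) half-way. With the cover closed it is under it.
- cup: Bystander: white paper cup, 82 mm across, 100 mm high. Origin: centre of its underside.
- headphones: Bystander: black headphones lying flat, about 220 by 240 mm, 34 mm high. Origin: on the table, midway between the two ear cups; band towards its +x.
- marker: Bystander: marker pen, 130 mm long, 18 mm thick, lying along its x. Origin: middle of its underside.
- notebook: Bystander: paper notebook, 150 by 210 by 14 mm. Origin: centre of its underside.
- card_case: Bystander: black memory card case, 75 by 55 by 16 mm. Origin: centre of its underside.
- windscreen: Bystander: grey domed microphone windscreen, 68 mm across, 82 mm high, standing. Origin: centre of its underside.
- battery: Bystander: grey camera battery, 70 by 38 by 22 mm. Origin: centre of its underside.

How it is judged:
On the way, in this order (a step that is already met when the one before it is completed fails the run):
1. the cover stands upright (within about 10 degrees) (value of joint cover between 1.4 and 1.74 rad), for 0.3 s.
2. with the cover upright, the robot holds the lever at its stop (all of step 1 and value of joint lever above 1.02 rad and contact force between any of the fingers, the arm and lever above 1.5 N), for 0.5 s.
At the end, for the whole second after the job is handed in: The cover stands at 1.40 to 1.74 rad (upright within about 10 degrees), and the robot itself holds the lever at or within 0.08 rad of its stop (above 1.02 of 1.1 rad), pressing on it with more than 1.5 N, with no other object wedged against it, through the last second (all of step 2 and velocity of joint lever below 0.3 rad/s and contact force between each of cup, headphones, marker, notebook, card_case, windscreen, battery and lever below 0.3 N); the arm keeps its last pose, push and grip.
It fails at once if a bystander is pushed more than 40 mm from its place (distance of any of cup, headphones, marker, notebook, card_case, windscreen, battery from where it was at the start of the episode above 0.04 m).
It also fails if it takes over 56 s, if anything falls off the work surface, if the arm or the gripper's body presses on something with over 40 N, if the wrist force passes 120 N, or if a joint passes its speed limit or range.

## Working session

There is one attempt and no reset: what is moved stays moved. The work goes in short steps, Python scripts to look and compute and a shell command to move; the robot and the scene stay as the last step left them, time stands still between calls to the robot, and variables do not carry over. Pictures are saved under pics/ and viewed, about 8 in all and at most 12, crops included, and the job is handed in when it is done.

```bash
ls; mkdir -p pics; python3 - <<'E'
from bench import arm
import cv2,numpy as np
print(arm.tip_extent); s=arm.observe()
for k,v in s.items(): print(k,np.round(v,3).tolist())
for n in("scene","top"):
    c=arm.camera(n); cv2.imwrite(f'pics/{n}0.png',c["color"][:,:,::-1]); print(n,np.round(c["intrinsics"],1).tolist(),c["k1"],np.round(c["R"],3).tolist(),c["t"])
E
```

```text
pics
0.019
clock 0.0
q [1.092, 0.277, -0.028, 1.268, -0.0, 1.467]
joint_vel [0.001, 0.001, 0.001, -0.0, 0.002, 0.001]
tau [-0.002, -44.551, 29.52, 0.017, -0.0, 0.0]
position [0.229, 0.581, 0.249]
orientation [[0.367, -0.001, -0.93], [0.93, -0.002, 0.367], [-0.002, -1.0, 0.0]]
wrist_force [0.269, 0.303, 0.885]
wrist_torque [-0.107, 0.021, -0.043]
gripper_width 0.085
scene [[362.0, 0.0, 259.3], [0.0, 362.0, 186.7], [0.0, 0.0, 1.0]] 0.032936422534131336 [[-0.617, 0.787, 0.012], [0.564, 0.453, -0.69], [-0.548, -0.419, -0.724]] [ 0.32472569 -0.24907183  1.56091141]
top [[353.8, 0.0, 252.4], [0.0, 353.8, 198.5], [0.0, 0.0, 1.0]] -0.04652519534842902 [[-0.006, -1.0, 0.007], [-0.993, 0.006, -0.115], [0.115, -0.008, -0.993]] [0.00436968 0.57399281 1.14943703]
```

View pics/scene0.png

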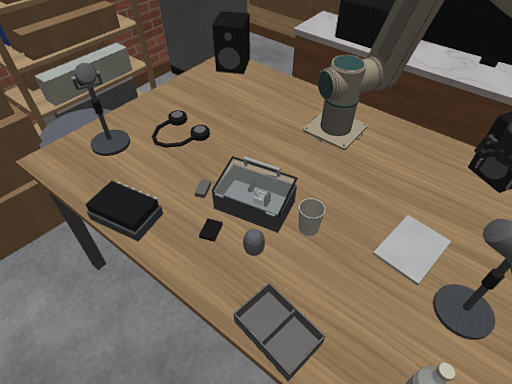

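View pics/top0.png

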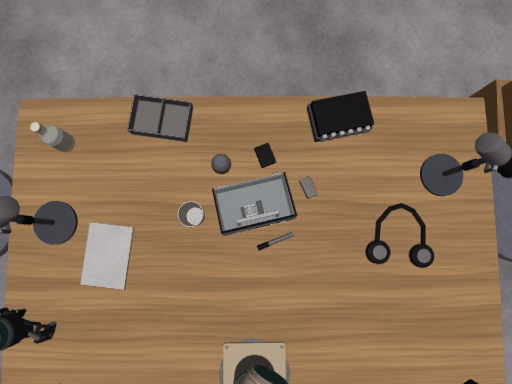

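Top view: the station is at about (255,203) with its handle at (258,218), the cup at (190,214), the windscreen at (221,163), the card case at (265,155), the battery at (308,187), and the marker at (275,241) close to the front side. The scene view looks from the far side.

```bash
python3 - <<'E'
import cv2,numpy as np
a=cv2.imread('pics/top0.png')[165:250,205:305]; b=cv2.imread('pics/scene0.png')[145:235,205:305]
a=cv2.resize(a,(600,510)[:2],interpolation=cv2.INTER_CUBIC)
a=cv2.resize(cv2.imread('pics/top0.png')[165:253,205:303],None,fx=4,fy=4,interpolation=cv2.INTER_CUBIC)
b=cv2.resize(cv2.imread('pics/scene0.png')[145:233,205:303],None,fx=4,fy=4,interpolation=cv2.INTER_CUBIC)
cv2.imwrite('pics/crop0.png',np.hstack([a,b]))
E
```

```text
(no output)
```

View pics/crop0.png

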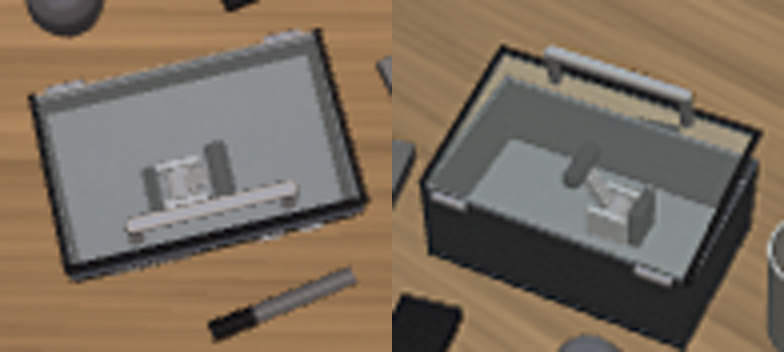

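Handle ends: top crop (130,222) and (296,188), scene crop (548,50) and (692,97). Hinge corners: top (32,97) and (318,30), scene (688,283) and (424,182). The cover is open slightly. Next I triangulate these.

```bash
cat > h.py <<'E'
import numpy as np,cv2
from bench import arm
def cams():
    return {n:arm.camera(n) for n in("scene","top")}
def ray(c,uv):
    k=c["k1"]; d=np.linalg.inv(c["intrinsics"])@[uv[0],uv[1],1]
    rd=np.hypot(d[0],d[1]); r=rd
    for _ in range(20): r=rd/(1+k*r*r)
    s=r/rd if rd>0 else 1
    R=np.array(c["R"]);t=np.array(c["t"])
    v=R.T@np.array([d[0]*s,d[1]*s,1]); return -R.T@t, v/np.linalg.norm(v)
def plane(c,uv,z):
    o,v=ray(c,uv); return o+v*(z-o[2])/v[2]
def tri(c1,p1,c2,p2):
    o1,v1=ray(c1,p1);o2,v2=ray(c2,p2)
    s=np.linalg.lstsq(np.c_[v1,-v2],o2-o1,rcond=None)[0]
    a=o1+v1*s[0];b=o2+v2*s[1]; return (a+b)/2,np.linalg.norm(a-b)
E
python3 - <<'E'
from h import *
C=cams()
T=lambda x,y:((x+.5)/4-.5+205,(y+.5)/4-.5+165)
S=lambda x,y:((x-392+.5)/4-.5+205,(y+.5)/4-.5+145)
P=dict(hL=((130,222),(692,97)),hR=((296,188),(548,50)),gL=((32,97),(688,283)),gR=((318,30),(424,182)),fL=((70,270),(762,133)),fR=((367,203),(505,46)),bar=((219,168),(578,165)))
for k,(a,b) in P.items():
    p,e=tri(C["top"],T(*a),C["scene"],S(*b)); print(k,p.round(3),round(e,4))
for n,a in dict(gL=(32,97),gR=(318,30)).items(): print(n,plane(C["top"],T(*a),.088).round(3))
for n,a in dict(gL=(688,283),gR=(424,182)).items(): print(n,'scene',plane(C["scene"],S(*a),.088).round(3))
for n,a in dict(m1=(212,328),m2=(353,275)).items(): print(n,plane(C["top"],T(*a),.009).round(3))
E
```

```text
hL [0.493 0.05  0.158] 0.0065
hR [ 0.519 -0.075  0.156] 0.0025
gL [0.599 0.13  0.086] 0.0029
gR [ 0.651 -0.1    0.09 ] 0.0041
fL [0.459 0.098 0.12 ] 0.007
fR [ 0.51  -0.132  0.122] 0.0029
bar [ 0.543 -0.022  0.073] 0.0014
gL [0.599 0.128 0.088]
gR [ 0.652 -0.101  0.088]
gL scene [0.6   0.132 0.088]
gR scene [ 0.649 -0.099  0.088]
m1 [ 0.414 -0.016  0.009]
m2 [ 0.457 -0.135  0.009]
```

Station yaw comes out at about 0.22 and its origin at about (0.552, -0.002). The lever bar prediction (0.541, -0.021, 0.072) matches the measured (0.543, -0.022, 0.073). The handle radius is 0.1417 against a known 0.1414, which puts the cover at about 0.23 rad. Next step is to turn the tool so its x lies along station x and its z along station y.

```bash
python3 -m creep '{"rot":[[0,0.93,0],[0,0.93,0],[0,0.93,0],[0,0.93,0],[0,0.93,0],[0,0.93,0],[0,0,0]],"offset":[[0,0,0],[0,0,0],[0,0,0],[0,0,0],[0,0,0],[0,0,0],[0,0,0]],"grip":[50,50,50,50,50,50,50]}' 40
cat >> h.py <<'E'
yaw=0.22; X=np.array([np.cos(yaw),np.sin(yaw),0]);Y=np.array([-np.sin(yaw),np.cos(yaw),0]);O=np.array([.552,-.002,0])
def st(p): d=np.asarray(p)-O; return np.array([d@X,d@Y,p[2]])
def handle(th): return np.array([.075-.135*np.cos(th)+.042*np.sin(th),0,.085+.135*np.sin(th)+.042*np.cos(th)])
def stat():
    s=arm.observe(); Rm=np.array(s["orientation"]); p=np.array(s["position"])
    print("t",round(s["clock"],2),"st",st(p).round(4),"q",np.round(s["q"],2).tolist(),"F",np.round(s["wrist_force"],1).tolist(),"w",round(s["gripper_width"],4))
    print("R",Rm.round(3).tolist()); return p,Rm
def to(ps):
    p,Rm=stat(); w=O+X*ps[0]+Y*ps[1]+np.array([0,0,ps[2]]); print("units",(Rm.T@(w-p)/.05).round(2))
E
python3 -c "
from h import *
print(handle(.23)); to(handle(.23)+[0,0,.08])"
```

```text
clock: 1.08
position: [0.2293, 0.5812, 0.25]
orientation: [[0.975, -0.0, -0.221], [0.221, -0.001, 0.975], [-0.0, -1.0, -0.0]]
wrist_force: [-0.0, -0.6, -0.6]
gripper_width: 0.0503
[-0.04686991  0.          0.15667095]
t 1.07 st [-0.1877  0.6396  0.25  ] q [1.09, 0.28, -0.03, 1.27, -0.0, 2.44] F [-0.0, -0.6, -0.6] w 0.0503
R [[0.975, -0.0, -0.221], [0.221, -0.001, 0.975], [-0.0, -1.0, -0.0]]
units [  2.78   0.27 -12.8 ]
```

```bash
python3 -m creep '{"rot":[[0,0,0],[0,0,0],[0,0,0],[0,0,0],[0,0,0],[0,0,0],[0,0,0],[0,0,0]],"offset":[[0.35,0,-0.8],[0.35,0,-0.8],[0.35,0,-0.8],[0.35,0,-0.8],[0.35,0,-0.8],[0.35,0,-0.8],[0.35,0,-0.8],[0.33,0,-0.8]],"grip":[50,50,50,50,50,50,50,50]}'
python3 -m creep '{"rot":[[0,0,0],[0,0,0],[0,0,0],[0,0,0],[0,0,0],[0,0,0],[0,0,0],[0,0,0]],"offset":[[0,0,-0.8],[0,0,-0.8],[0,0,-0.8],[0,0,-0.8],[0,0,-0.8],[0,0,-0.8],[0,0,-0.8],[0,0,-0.8]],"grip":[50,50,50,50,50,50,50,50]}'
python3 -m creep '{"rot":[[0,0,0],[0,0,0]],"offset":[[0,0,0],[0,0,0]],"grip":[50,50]}'
python3 - <<'E'
from h import *
to(handle(.23))
C=cams()
a=cv2.resize(C["top"]["color"][165:253,205:303],None,fx=4,fy=4,interpolation=cv2.INTER_CUBIC)
b=cv2.resize(C["scene"]["color"][125:213,205:303],None,fx=4,fy=4,interpolation=cv2.INTER_CUBIC)
cv2.imwrite('pics/c1.png',np.hstack([a,b])[:,:,::-1])
E
```

```text
clock: 2.08
position: [0.4359, 0.2984, 0.2504]
orientation: [[0.975, 0.0, -0.222], [0.222, 0.0, 0.975], [0.0, -1.0, 0.0]]
wrist_force: [0.5, 0.8, 0.5]
gripper_width: 0.0501
clock: 3.08
position: [0.5055, -0.0139, 0.2504]
orientation: [[0.975, 0.0, -0.222], [0.222, 0.0, 0.975], [0.0, -1.0, -0.0]]
wrist_force: [-0.1, 0.2, 0.4]
gripper_width: 0.0496
clock: 3.32
position: [0.5051, -0.0123, 0.2502]
orientation: [[0.975, -0.001, -0.22], [0.22, 0.001, 0.975], [-0.0, -1.0, 0.001]]
wrist_force: [-0.4, 0.6, 0.4]
gripper_width: 0.0501
t 3.33 st [-4.810e-02  2.000e-04  2.502e-01] q [-0.15, 0.06, -0.28, 1.23, 0.0, 1.2] F [-0.4, 0.6, 0.4] w 0.0501
R [[0.975, -0.001, -0.22], [0.22, 0.001, 0.975], [-0.0, -1.0, 0.001]]
units [ 0.02  1.87 -0.01]
```

View pics/c1.png

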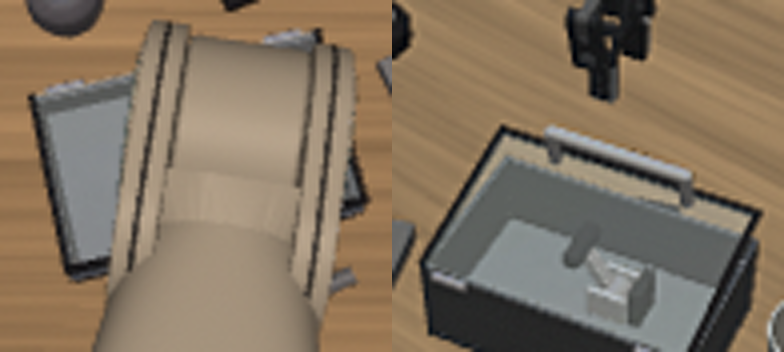

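The gripper hangs above the middle of the bar in the scene crop, with the fingers at about (600,95) and the bar from (550,133) to (690,180). Next I descend 1.85 units and close.

```bash
python3 -m creep '{"rot":[[0,0,0],[0,0,0],[0,0,0],[0,0,0],[0,0,0],[0,0,0]],"offset":[[0,0.5,0],[0,0.5,0],[0,0.4,0],[0,0.3,0],[0,0.15,0],[0,0,0]],"grip":[50,50,50,50,50,50]}'
python3 -m creep '{"rot":[[0,0,0],[0,0,0],[0,0,0],[0,0,0],[0,0,0],[0,0,0],[0,0,0],[0,0,0]],"offset":[[0,0,0],[0,0,0],[0,0,0],[0,0,0],[0,0,0],[0,0,0],[0,0,0],[0,0,0]],"grip":[5,5,5,5,5,5,5,5]}' 40
python3 - <<'E'
from h import *
stat()
b=cv2.resize(arm.camera("scene")["color"][105:225,205:325],None,fx=4,fy=4,interpolation=cv2.INTER_CUBIC)
cv2.imwrite('pics/c2.png',b[:,:,::-1])
for th in np.arange(.23,1.6,.1116): print(round(th,3),handle(th).round(4), ((handle(th+.1116)-handle(th))/.05*[1,1,-1]).round(2))
E
```

```text
clock: 4.18
position: [0.5052, -0.0123, 0.1576]
orientation: [[0.976, -0.001, -0.22], [0.22, 0.0, 0.976], [-0.001, -1.0, 0.0]]
wrist_force: [-0.1, 0.4, -0.4]
gripper_width: 0.0495
clock: 5.18
position: [0.5078, -0.0123, 0.1588]
orientation: [[0.976, 0.005, -0.22], [0.22, 0.001, 0.976], [0.005, -1.0, -0.0]]
wrist_force: [5.8, 1.6, -2.3]
gripper_width: 0.0103
t 5.17 st [-0.0454 -0.0004  0.1588] q [-0.15, 0.14, -0.4, 1.03, 0.0, 1.2] F [5.8, 1.6, -2.3] w 0.0103
R [[0.976, 0.005, -0.22], [0.22, 0.001, 0.976], [0.005, -1.0, -0.0]]
0.23 [-0.0469  0.      0.1567] [ 0.17  0.   -0.26]
0.342 [-0.0381  0.      0.1698] [ 0.2   0.   -0.24]
0.453 [-0.028   0.      0.1819] [ 0.23  0.   -0.22]
0.565 [-0.0166  0.      0.1927] [ 0.25  0.   -0.19]
0.676 [-0.004   0.      0.2023] [ 0.27  0.   -0.16]
0.788 [0.0096 0.     0.2103] [ 0.29  0.   -0.13]
0.9 [0.0239 0.     0.2168] [ 0.3  0.  -0.1]
1.011 [0.0389 0.     0.2217] [ 0.31  0.   -0.06]
1.123 [0.0544 0.     0.2249] [ 0.31  0.   -0.03]
1.234 [0.0701 0.     0.2263] [0.32 0.   0.01]
1.346 [0.0859 0.     0.226 ] [0.31 0.   0.04]
1.458 [0.1015 0.     0.2239] [0.31 0.   0.08]
1.569 [0.1168 0.     0.2201] [0.3  0.   0.11]
```

View pics/c2.png

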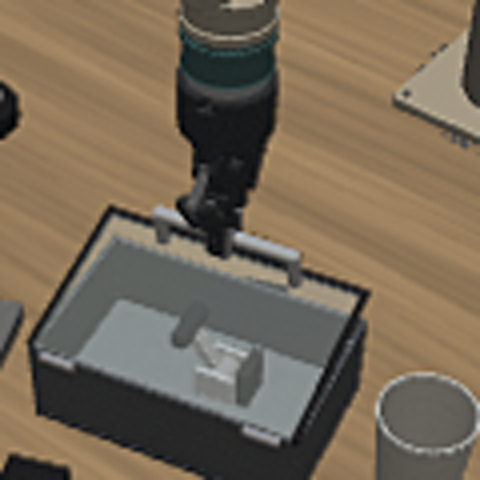

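The bar is between the fingers at (220,235), and the opening stopped at about 10 mm with a force reading. Now I follow the arc.

```bash
python3 -m creep '{"rot":[[0,0,0],[0,0,0],[0,0,0],[0,0,0],[0,0,0],[0,0,0],[0,0,0],[0,0,0]],"offset":[[0.1,-0.13,0],[0.1,-0.13,0],[0.1,-0.12,0],[0.1,-0.12,0],[0.115,-0.11,0],[0.115,-0.11,0],[0.125,-0.095,0],[0.125,-0.095,0]],"grip":[5,5,5,5,5,5,5,5]}'
python3 -c "
from h import *
stat()"
```

```text
clock: 6.22
position: [0.5453, -0.0036, 0.204]
orientation: [[0.976, -0.007, -0.219], [0.219, -0.002, 0.976], [-0.007, -1.0, -0.001]]
wrist_force: [-7.6, -4.6, 0.3]
gripper_width: 0.0105
t 6.22 st [-6.90e-03 -1.00e-04  2.04e-01] q [-0.12, 0.17, -0.26, 1.15, -0.0, 1.23] F [-7.6, -4.6, 0.3] w 0.0105
R [[0.976, -0.007, -0.219], [0.219, -0.002, 0.976], [-0.007, -1.0, -0.001]]
```

```bash
python3 -m creep '{"rot":[[0,0,0],[0,0,0],[0,0,0],[0,0,0],[0,0,0],[0,0,0],[0,0,0],[0,0,0]],"offset":[[0.135,-0.08,0],[0.135,-0.08,0],[0.145,-0.065,0],[0.145,-0.06,0],[0.15,-0.05,0],[0.15,-0.045,0],[0.155,-0.03,0],[0.155,-0.03,0]],"grip":[5,5,5,5,5,5,5,5]}'
python3 -c "
from h import *
stat()"
```

```text
clock: 7.22
position: [0.6046, 0.01, 0.2291]
orientation: [[0.976, -0.0, -0.219], [0.219, -0.001, 0.976], [-0.001, -1.0, -0.0]]
wrist_force: [-7.9, -1.2, 8.3]
gripper_width: 0.0103
t 7.22 st [5.400e-02 2.000e-04 2.291e-01] q [-0.09, 0.25, -0.1, 1.22, -0.0, 1.26] F [-7.9, -1.2, 8.3] w 0.0103
R [[0.976, -0.0, -0.219], [0.219, -0.001, 0.976], [-0.001, -1.0, -0.0]]
```

```bash
python3 -m creep '{"rot":[[0,0,0],[0,0,0],[0,0,0],[0,0,0],[0,0,0],[0,0,0],[0,0,0],[0,0,0]],"offset":[[0.155,0,0],[0.155,0,0],[0.155,0.01,0],[0.155,0.02,0],[0.155,0.04,0],[0.155,0.05,0],[0.155,0.055,0],[0.155,0.055,0]],"grip":[5,5,5,5,5,5,5,5]}'
python3 - <<'E'
from h import *
to(handle(1.57))
C=cams()
a=cv2.resize(C["top"]["color"][125:253,195:323],None,fx=3,fy=3,interpolation=cv2.INTER_CUBIC)
b=cv2.resize(C["scene"]["color"][105:233,195:323],None,fx=3,fy=3,interpolation=cv2.INTER_CUBIC)
cv2.imwrite('pics/c3.png',np.hstack([a,b])[:,:,::-1])
E
```

```text
clock: 8.22
position: [0.6699, 0.0249, 0.2214]
orientation: [[0.975, 0.012, -0.22], [0.22, 0.003, 0.975], [0.012, -1.0, 0.0]]
wrist_force: [-2.0, 0.6, 13.4]
gripper_width: 0.0101
t 8.22 st [0.1209 0.0005 0.2214] q [-0.06, 0.36, 0.03, 1.23, 0.0, 1.29] F [-2.0, 0.6, 13.4] w 0.0101
R [[0.975, 0.012, -0.22], [0.22, 0.003, 0.975], [0.012, -1.0, 0.0]]
units [-0.08  0.03 -0.01]
```

View pics/c3.png

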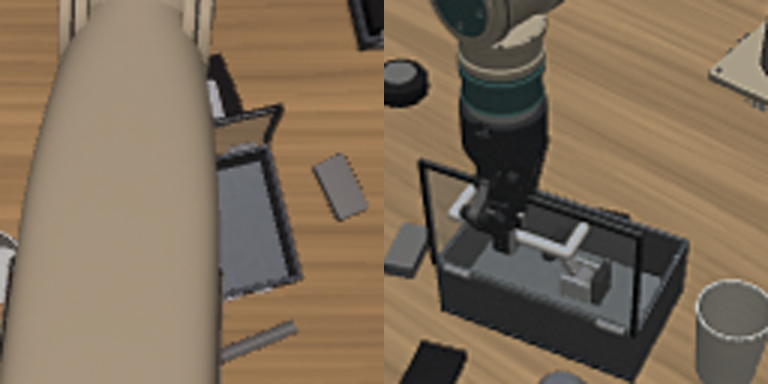

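The cover stands about upright and the handle is still held at about (510,230) in the scene crop. Next I release with a small opening and withdraw upward.

```bash
python3 -m creep '{"rot":[[0,0,0],[0,0,0],[0,0,0],[0,0,0],[0,0,0],[0,0,0]],"offset":[[0,-0.04,0],[0,0,0],[0,0,0],[0,0,0],[0,0,0],[0,0,0]],"grip":[5,22,22,22,22,22]}'
python3 -m creep '{"rot":[[0,0,0],[0,0,0],[0,0,0],[0,0,0],[0,0,0],[0,0,0],[0,0,0]],"offset":[[0,-0.2,0],[0,-0.3,0],[0,-0.5,0],[0,-0.5,0],[0,-0.5,0],[0,-0.4,0],[0,0,0]],"grip":[22,22,22,22,22,22,22]}'
python3 - <<'E'
from h import *
stat()
C=cams()
a=cv2.resize(C["top"]["color"][125:253,195:323],None,fx=3,fy=3,interpolation=cv2.INTER_CUBIC)
b=cv2.resize(C["scene"]["color"][105:233,195:323],None,fx=3,fy=3,interpolation=cv2.INTER_CUBIC)
cv2.imwrite('pics/c4.png',np.hstack([a,b])[:,:,::-1])
E
```

```text
clock: 9.07
position: [0.6655, 0.0236, 0.2154]
orientation: [[0.976, -0.001, -0.219], [0.219, 0.0, 0.976], [-0.001, -1.0, 0.0]]
wrist_force: [0.9, 1.2, -0.5]
gripper_width: 0.0218
clock: 9.95
position: [0.6668, 0.0233, 0.3394]
orientation: [[0.976, 0.005, -0.219], [0.219, -0.001, 0.976], [0.005, -1.0, -0.002]]
wrist_force: [-0.2, -0.3, -0.7]
gripper_width: 0.0215
t 9.95 st [ 1.176e-01 -3.000e-04  3.394e-01] q [-0.06, 0.32, 0.22, 1.46, -0.0, 1.29] F [-0.2, -0.3, -0.7] w 0.0215
R [[0.976, 0.005, -0.219], [0.219, -0.001, 0.976], [0.005, -1.0, -0.002]]
```

View pics/c4.png

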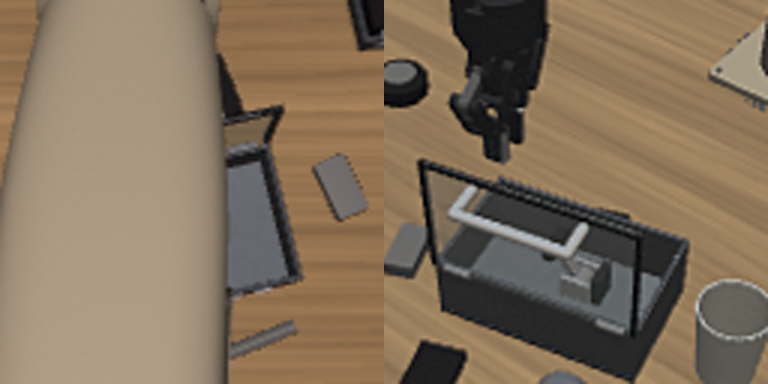

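Released. The -y top corner of the cover is at (283,106) in the top crop and (420,161) in the scene crop. I triangulate it to get the angle.

```bash
python3 - <<'E'
from h import *
C=cams(); f=lambda x,y,ox,oy:((x+.5)/3-.5+ox,(y+.5)/3-.5+oy)
p,e=tri(C["top"],f(283,106,195,125),C["scene"],f(36,161,195,105)); print(p,e,st(p))
q=st(p)-[.075,0,.085]; print("angle",np.arctan2(q[2],-q[0]),np.hypot(q[0],q[2]))
# scene ray at cover top corners against height z=.235
for uv in((36,161),(256,237)): print(st(plane(C["scene"],f(*uv,195,105),.235)))
# lever path: target over start
to([-.015,-.075,.339]); to([-.015,-.075,.085])
E
```

```text
[ 0.65816087 -0.10000718  0.23360897] 0.0030449777600371534 [ 0.08221405 -0.1188124   0.23360897]
angle 1.6193020847606376 0.14878396532102367
[ 0.08318706 -0.11631194  0.235     ]
[0.08337764 0.11960252 0.235     ]
t 10.15 st [1.160e-01 2.000e-04 3.347e-01] q [-0.06, 0.32, 0.21, 1.46, -0.0, 1.29] F [-0.4, -0.7, -0.9] w 0.022
R [[0.976, -0.002, -0.219], [0.219, 0.0, 0.976], [-0.002, -1.0, 0.0]]
units [-2.62 -0.08 -1.5 ]
t 10.15 st [1.160e-01 2.000e-04 3.347e-01] q [-0.06, 0.32, 0.21, 1.46, -0.0, 1.29] F [-0.4, -0.7, -0.9] w 0.022
R [[0.976, -0.002, -0.219], [0.219, 0.0, 0.976], [-0.002, -1.0, 0.0]]
units [-2.61  5.   -1.5 ]
```

The cover angle is about 1.58 rad: the corner is 8 mm past the hinge, and 6 mm of that is plate thickness. Now I close the fingers and go over the start point at y -75 mm, x -15 mm.

```bash
python3 -m creep '{"rot":[[0,0,0],[0,0,0],[0,0,0],[0,0,0],[0,0,0],[0,0,0]],"offset":[[-0.52,0,-0.3],[-0.52,0,-0.3],[-0.52,0,-0.3],[-0.52,0,-0.3],[-0.52,0,-0.3],[0,0,0]],"grip":[0,0,0,0,0,0]}'
python3 -m creep '{"rot":[[0,0,0],[0,0,0],[0,0,0],[0,0,0],[0,0,0],[0,0,0],[0,0,0]],"offset":[[0,0.9,0],[0,0.9,0],[0,0.9,0],[0,0.9,0],[0,0.9,0],[0,0.4,0],[0,0,0]],"grip":[0,0,0,0,0,0,0]}'
python3 - <<'E'
from h import *
to([-.015,-.04,.083])
b=cv2.resize(arm.camera("scene")["color"][105:233,195:323],None,fx=4,fy=4,interpolation=cv2.INTER_CUBIC)
cv2.imwrite('pics/c5.png',b[:,:,::-1])
E
```

```text
clock: 10.9
position: [0.5538, -0.0789, 0.3349]
orientation: [[0.976, -0.002, -0.217], [0.217, 0.0, 0.976], [-0.002, -1.0, 0.001]]
wrist_force: [0.8, -0.2, 0.0]
gripper_width: -0.0002
clock: 11.78
position: [0.5536, -0.077, 0.0881]
orientation: [[0.975, -0.005, -0.22], [0.22, 0.002, 0.975], [-0.005, -1.0, 0.003]]
wrist_force: [-0.3, -0.2, 0.8]
gripper_width: 0.0004
t 11.78 st [-0.0148 -0.0735  0.0881] q [-0.25, 0.3, -0.36, 0.91, 0.0, 1.1] F [-0.3, -0.2, 0.8] w 0.0004
R [[0.975, -0.005, -0.22], [0.22, 0.002, 0.975], [-0.005, -1.0, 0.003]]
units [-0.    0.1   0.67]
```

View pics/c5.png

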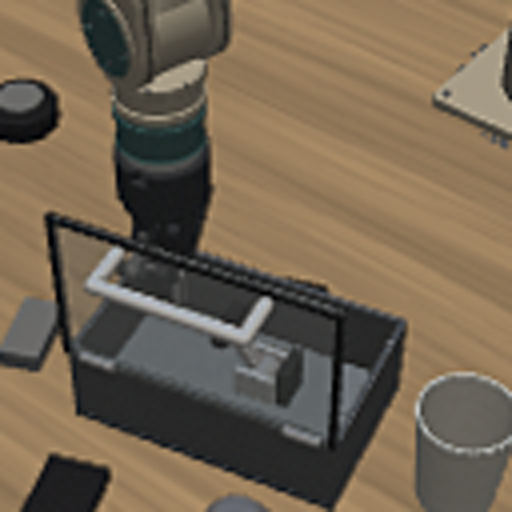

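The fingers are inside the case, seen through the cover at (165,270), clear of the lever. Now I push along the arc.

```bash
python3 -m creep '{"rot":[[0,0,0],[0,0,0],[0,0,0],[0,0,0],[0,0,0],[0,0,0],[0,0,0],[0,0,0]],"offset":[[0,0.08,0.3],[0,0,0.37],[0,-0.05,0.15],[0,-0.05,0.1],[0,-0.04,0.1],[0,-0.03,0.1],[0,-0.03,0.11],[0,0,0]],"grip":[0,0,0,0,0,0,0,0]}'
python3 -c "
from h import *
stat()"
```

```text
clock: 12.82
position: [0.5433, -0.02, 0.099]
orientation: [[0.976, 0.003, -0.218], [0.218, -0.005, 0.976], [0.002, -1.0, -0.006]]
wrist_force: [-1.7, -7.1, 6.7]
gripper_width: 0.0003
t 12.82 st [-0.0124 -0.0156  0.099 ] q [-0.15, 0.26, -0.39, 0.91, -0.0, 1.2] F [-1.7, -7.1, 6.7] w 0.0003
R [[0.976, 0.003, -0.218], [0.218, -0.005, 0.976], [0.002, -1.0, -0.006]]
```

Fz is +6.7 N and the tip is high, so it is riding up the bar's shoulder. I back off and go lower.

```bash
python3 -m creep '{"rot":[[0,0,0],[0,0,0],[0,0,0],[0,0,0],[0,0,0]],"offset":[[0,0,-0.4],[0,0,-0.4],[0,0,0],[0,0.3,0],[0,0,0]],"grip":[0,0,0,0,0]}'
python3 -c "
from h import *
to([-.015,-.045,.073])"
```

```text
clock: 13.45
position: [0.5487, -0.0564, 0.0796]
orientation: [[0.976, -0.004, -0.22], [0.22, 0.002, 0.976], [-0.004, -1.0, 0.002]]
wrist_force: [-0.9, 1.0, -0.6]
gripper_width: -0.0002
t 13.45 st [-0.0151 -0.0524  0.0796] q [-0.22, 0.3, -0.39, 0.89, 0.0, 1.13] F [-0.9, 1.0, -0.6] w -0.0002
R [[0.976, -0.004, -0.22], [0.22, 0.002, 0.976], [-0.004, -1.0, 0.002]]
units [0.   0.13 0.15]
```

```bash
python3 -m creep '{"rot":[[0,0,0],[0,0,0],[0,0,0],[0,0,0],[0,0,0],[0,0,0],[0,0,0],[0,0,0]],"offset":[[0,0.13,0.1],[0,0,0.2],[0,-0.05,0.1],[0,-0.05,0.1],[0,-0.04,0.1],[0,-0.03,0.1],[0,-0.03,0.11],[0,0,0]],"grip":[0,0,0,0,0,0,0,0]}'
python3 -c "
from h import *
stat()"
```

```text
clock: 14.45
position: [0.5431, -0.0187, 0.0868]
orientation: [[0.976, 0.003, -0.219], [0.219, -0.003, 0.976], [0.002, -1.0, -0.004]]
wrist_force: [-0.9, -5.4, 4.1]
gripper_width: 0.0001
t 14.45 st [-0.0124 -0.0143  0.0868] q [-0.15, 0.27, -0.41, 0.89, -0.0, 1.2] F [-0.9, -5.4, 4.1] w 0.0001
R [[0.976, 0.003, -0.219], [0.219, -0.003, 0.976], [0.002, -1.0, -0.004]]
```

```bash
python3 -m creep '{"rot":[[0,0,0],[0,0,0],[0,0,0],[0,0,0],[0,0,0],[0,0,0]],"offset":[[0,0,0.1],[0,0,0.1],[0,0.0,0.1],[0,0.02,0.1],[0,0.03,0.1],[0,0,0]],"grip":[0,0,0,0,0,0]}'
python3 - <<'E'
from h import *
stat()
b=cv2.resize(arm.camera("scene")["color"][105:233,195:323],None,fx=4,fy=4,interpolation=cv2.INTER_CUBIC)
cv2.imwrite('pics/c6.png',b[:,:,::-1])
E
```

```text
clock: 15.2
position: [0.5388, 0.0059, 0.0845]
orientation: [[0.976, 0.005, -0.219], [0.219, -0.002, 0.976], [0.004, -1.0, -0.003]]
wrist_force: [1.9, -5.2, 4.4]
gripper_width: -0.0001
t 15.2 st [-0.0112  0.0106  0.0845] q [-0.11, 0.27, -0.42, 0.88, -0.0, 1.24] F [1.9, -5.2, 4.4] w -0.0001
R [[0.976, 0.005, -0.219], [0.219, -0.002, 0.976], [0.004, -1.0, -0.003]]
```

View pics/c6.png

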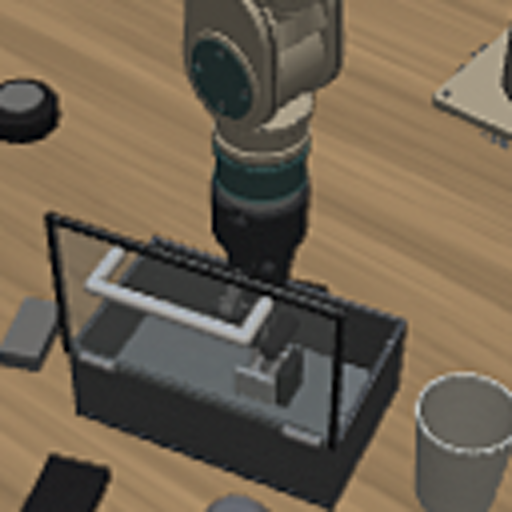

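The bar now shows at about (285,330), well over to the left, with the finger behind it. I keep pushing until the force jumps at the stop.

```bash
for i in 1 2; do python3 -m creep '{"rot":[[0,0,0],[0,0,0],[0,0,0]],"offset":[[0,0.02,0.1],[0,0.01,0.1],[0,0,0]],"grip":[0,0,0]}' | grep -v ori; python3 -c "
from h import *
stat()"|head -1; done
```

```text
clock: 15.62
position: [0.5368, 0.0144, 0.0826]
wrist_force: [3.1, -9.1, 0.7]
gripper_width: -0.0
t 15.62 st [-0.0113  0.0194  0.0826] q [-0.09, 0.27, -0.43, 0.87, -0.01, 1.26] F [3.1, -9.1, 0.7] w -0.0
clock: 16.0
position: [0.5362, 0.0174, 0.082]
wrist_force: [3.2, -26.5, 1.9]
gripper_width: 0.0001
t 16.0 st [-0.0112  0.0224  0.082 ] q [-0.08, 0.27, -0.43, 0.87, -0.02, 1.28] F [3.2, -26.5, 1.9] w 0.0001
```

The force jumped to 26 N with the finger at y 22 mm, where the stop was predicted at about 21. I hold and verify.

```bash
python3 -m creep '{"rot":[[0,0,0],[0,0,0],[0,0,0],[0,0,0],[0,0,0],[0,0,0],[0,0,0],[0,0,0]],"offset":[[0,0,-0.04],[0,0,0],[0,0,0],[0,0,0],[0,0,0],[0,0,0],[0,0,0],[0,0,0]],"grip":[0,0,0,0,0,0,0,0]}'
python3 - <<'E'
from h import *
stat()
C=cams()
def px(c,p):
    p=O+X*p[0]+Y*p[1]+np.array([0,0,p[2]]); v=np.array(c["R"])@p+c["t"]; a=v[:2]/v[2]; a=a*(1+c["k1"]*(a@a)); return a*c["intrinsics"][0][0]+np.array(c["intrinsics"])[:2,2]
f=lambda u:((np.array(u)-[215,125]+.5)*6-.5).round(0)
print("bar far end at stop / 0.9rad:",f(px(C["scene"],[.007,.041,.075])),f(px(C["scene"],[.007,.015+.055*np.sin(.3),.027+.055*np.cos(.3)])))
print("cover corners 1.57 outer:",f(px(C["scene"],[.081,-.12,.235])),f(px(C["scene"],[.081,.12,.235])))
b=cv2.resize(C["scene"]["color"][125:225,200:310],None,fx=6,fy=6,interpolation=cv2.INTER_CUBIC)
b=cv2.resize(C["scene"]["color"][125:225,215:325],None,fx=6,fy=6,interpolation=cv2.INTER_CUBIC)
cv2.imwrite('pics/c7.png',b[:,:,::-1])
E
```

```text
clock: 17.0
position: [0.5362, 0.0171, 0.082]
orientation: [[0.977, 0.007, -0.215], [0.215, -0.018, 0.976], [0.003, -1.0, -0.019]]
wrist_force: [2.4, -20.3, 3.1]
gripper_width: 0.0
t 17.0 st [-0.0112  0.0221  0.082 ] q [-0.08, 0.27, -0.43, 0.87, -0.02, 1.27] F [2.4, -20.3, 3.1] w 0.0
R [[0.977, 0.007, -0.215], [0.215, -0.018, 0.976], [0.003, -1.0, -0.019]]
bar far end at stop / 0.9rad: [300. 423.] [284. 411.]
cover corners 1.57 outer: [-52. 198.] [395. 351.]
```

View pics/c7.png

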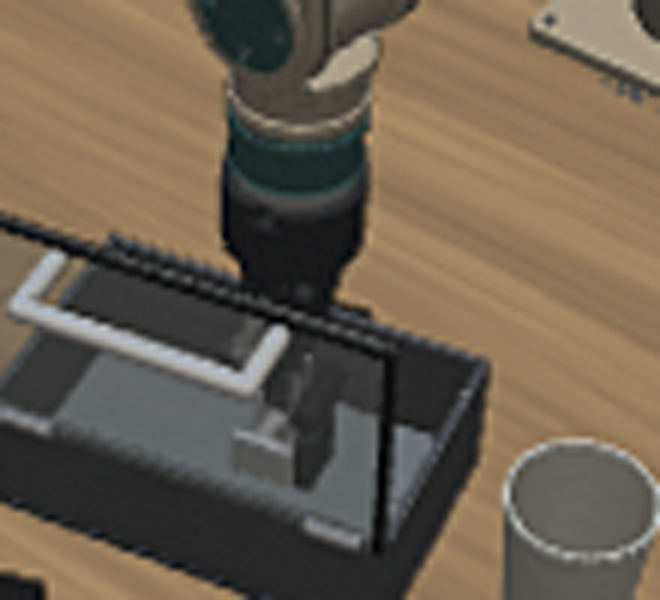

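The bar sits over the stop block at about (310,410), where the stop position predicts (300,423). The cover corner is at about (393,350), against a predicted (395,351) for upright. The 20 N push is steady, so I hand in.

```bash
python3 -c "
from h import *
arm.hand_in(); stat()"
```

```text
the job is handed in; nothing more can be done
the job is handed in; nothing more can be done
```

I gripped the handle, folded the cover up along its arc and released it. I then pushed the lever over to its stop with the closed fingers and handed in at about 17 s, still pressing on it.

- **Cover:** after release, the triangulated corner gave about 1.58 rad, or 1.62 without allowing for the plate's thickness. In the last picture its corner was within about 2 px, in the 6x enlarged picture, of where an upright cover should be.
- **Lever:** the stop showed as a force jump from 9 to 26 N, with the finger at y 22 mm against a predicted 21 mm. After easing back slightly, the push held steady at about 20 N. The last picture showed the bar over the stop block.
- **What went wrong:** my first push rode up on the bar because the fingertip was too high, so I backed off and repeated it lower.
- **Not checked:** I didn't measure the bystanders' final positions. Nothing looked moved in the pictures I viewed. The hand-in gave no verdict.

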